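# Shim the lamp-socket saddle and hold it tight

## Task

Take the notched spacers from the rack and stand them, one by one, notch down over the guide rail, in the gap between the fixed heel and the lamp-socket saddle, until there are enough (one to three) for the saddle to close firmly on them before it meets its stop. Then push the saddle up tight against the stack with the fingers, for instance by squeezing heel and saddle together, and finish while still holding it so, without letting go. Leave the spacers not needed in the rack, and the wrench, the crank knob and the bulb where they are.

Things in the scene. Friction and masses are not known exactly. Their poses are not given: they have to be found in the camera images.
- bed: dark steel bed plate of the lamp slide, fixed to the bench, 90 mm (x) by 245 mm (y, from -90 to +155 mm) by 10 mm thick. Origin: on its underside, near the gap; its top is 10 mm above the origin. A guide rail 10 mm wide and 6 mm high runs along the bed's own y on top of it, at x = 0, also through the gap between heel and saddle
- heel: fixed steel heel on the bed: an upright plate 24 mm wide (x), 6 mm thick (y), 36 mm high. Origin: at bed-top height, on the face that looks to the gap (the plate lies from y = 0 to -6 mm; the gap is on the +y side; axes as the bed's). Behind the plate a foot only 8 mm high (with a 4 mm bolt head 45 mm behind the face) leaves the outer face free for a finger. Its distance from the saddle differs from run to run: the open gap is 20 to 58 mm
- saddle_face (a point): point on the gap-side face of the saddle's upright plate, at bed-top height and on the rail's centre line. That plate is 24 mm wide, 6 mm thick (it lies on the +y side of this point) and 36 mm high. Beyond it the saddle is a low foot 8 mm high; the brass twist socket (40 mm diameter, 54 mm above the bed) stands on it centred 92 mm from this face. Axes as the bed's: the gap is measured along y from the heel's origin to this point
- saddle (a joint): travel of the sprung saddle along the bed towards the heel, in m: 0 = fully open, where a spring of 3 N holds it (5 N at the far end); it can be pushed towards the heel by 19 mm at most, where it meets its stop. It springs back when let go. If it reaches 0.019 the stack is too thin; stopping earlier, against the spacers, the gap is closed
- rack: dark wooden rack fixed to the bench, 70 mm (x) by 154 mm (y), 18 mm high, with four grooves along its x at y = -54, -18, +18 and +54 mm, 16 mm wide, their floor 6 mm above the underside (origin: underside centre). The four spacers stand in them
- spacer0: one of four equal brass spacers, upright in the rack, 62 mm high, 150 g: body 36 mm wide (own x), 14 thick (own y), 30 high; on its middle a grip tab 36 wide, 5 thick, 32 high. A notch 18 wide, 10 high in the lower edge straddles the rail. Origin: middle of the underside. Grip the tab from above across its 36 mm, fingertips above the body, so that the fingers clear neighbouring spacers
- spacer1: one of four equal brass spacers, upright in the rack, 62 mm high, 150 g: body 36 mm wide (own x), 14 thick (own y), 30 high; on its middle a grip tab 36 wide, 5 thick, 32 high. A notch 18 wide, 10 high in the lower edge straddles the rail. Origin: middle of the underside. Grip the tab from above across its 36 mm, fingertips above the body, so that the fingers clear neighbouring spacers
- spacer2: one of four equal brass spacers, upright in the rack, 62 mm high, 150 g: body 36 mm wide (own x), 14 thick (own y), 30 high; on its middle a grip tab 36 wide, 5 thick, 32 high. A notch 18 wide, 10 high in the lower edge straddles the rail. Origin: middle of the underside. Grip the tab from above across its 36 mm, fingertips above the body, so that the fingers clear neighbouring spacers
- spacer3: one of four equal brass spacers, upright in the rack, 62 mm high, 150 g: body 36 mm wide (own x), 14 thick (own y), 30 high; on its middle a grip tab 36 wide, 5 thick, 32 high. A notch 18 wide, 10 high in the lower edge straddles the rail. Origin: middle of the underside. Grip the tab from above across its 36 mm, fingertips above the body, so that the fingers clear neighbouring spacers
- wrench: steel lens wrench lying on the bench, about 150 mm long and 25 mm wide; origin under its middle, x along its length; a bystander
- crank_knob: turned walnut crank knob standing on the bench, 38 mm across, 46 mm high; origin under its centre; a bystander
- bulb: milk-glass bulb, cap down in a round walnut stand of 64 mm diameter, 109 mm high in all; origin under its centre; a bystander
Things that resemble listed ones, but are neither listed nor needed, are in the scene too. What is shaped like the spacer3 but green is not meant. What is shaped like the spacer2 but green is not meant.

How it is judged:
By the outcome, as a careful person would: the job done as asked, in the order asked, and still so for the second after the job is handed in, while the arm keeps its last pose, push and grip.
It also fails if it takes over 72 s, if anything falls off the work surface, if the arm or the gripper's body presses on something with over 40 N, if the wrist force passes 120 N, or if a joint passes its speed limit or range.

## Robot

A 7-joint arm with a two-finger parallel gripper is mounted at the origin on the work surface. World frame = base frame: x ahead of the robot, y to its left, z up, the work surface at z = 0. Lengths are in m, angles in degrees, forces in N, time in s.
With the tool pointing down it reaches from about 0.35 to 0.775 m from the base axis. Payload 3.1 kg.
Tool frame: the origin (TCP) lies between the finger pads; the fingertips stand 19 mm ahead of it and the grasp point (between the pads) is the TCP; z points along the fingers, y is the direction in which the jaws open and shut (so a half turn about z gives the same grasp; the last joint's range is limited). The gripper opens to 85 mm and grips with 20 to 120 N. Pads are 22 mm wide; open, the fingers measure 114 mm over their backs; the gripper's body (76 mm by 85 mm) begins 54 mm behind the grasp point. The pads swing forward as they close: fully open they stand 13 mm farther back than shut.
Start: joints at [-79.567, 17.813, 0.802, 86.603, -0.252, 75.585, -1.558], TCP at [0.122, 0.536, 0.25] pointing down, gripper open.
Joint ranges: [-154.91, 154.91], [-16.99, 109.72], [-72.82, 74.43], [7.12, 147.25], [-82.49, 262.49], [11.32, 116.49], [-174.64, 174.64]. Speed limits (degrees/s): [159.86, 159.86, 180, 180, 180, 180, 180].

## Interface

Orientations are given as [roll, pitch, yaw] about the fixed x, y, z axes, in that order (R = Rz(yaw) Ry(pitch) Rx(roll)).
In Python, from rig import * gives the robot as it stands.
- The arm moves only by the tool drive_tool, never from a script. Its argument "deltas" is a list of rows, each an object with "jaw": the opening, from -1 (shut) to 1 (fully open), so that 0 is half open; "translation": the shift along the tool's x, y, z normalised to -1 to 1, where 1 is 0.25 m, a list of three; "angular": the turn, a rotation vector about the tool's x, y, z normalised to -1 to 1, where 1 is 180 degrees, a list of three. A call has 1 to 12 rows; each row is the pose to reach, as a shift and turn from the pose commanded when the call began, along the tool's axes at that moment, turning the shorter way round; what a row does not reach only later rows make up. A row lasts 1/12 s, in which the tool goes at most 41.7 mm and 7.16 degrees, less where a joint would pass 70% of its speed; a pose out of reach is approached as far as the arm can. A call with a number of a shift or a turn outside -1 to 1 is refused whole. A call with a gripper value outside its range is refused whole. The fingers move at their own pace and stop on an object; the grip force is fixed at half the most. Time passes only in rows, so rows that repeat a pose let the fingers close. It gives the time, the measured TCP pose, the force and the opening at its end, in the units of the state.
- state(): the state, without advancing time (a new reading comes with each control period).
- grab_frame(name): name is "scene" or "top" or "wrist"; returns a dict with "image" (420x560x3 uint8, blue, green, red), "camera_matrix" (3x3 intrinsics, pixels), "world_to_cam" (4x4, takes a point from world to camera coordinates). Camera axes: x right, y up, looking along -z (the intrinsics and any distortion apply to the point x, -y, -z); pixel columns grow to the right and rows downward; lengths in m; the calibration is good to about 2 mm. A picture is of the moment at which its call begins. There is no depth.
- job_done(): hands the job in, once; it reports no verdict.
The state is a dict: "clock": time; "joint_pos": joint angles; "qd": joint speeds; "tau": joint torques, N m; "position": TCP position; "orientation": TCP orientation; "force": force on the tool from outside, world axes, zero at the start; "moment": the same for the moment, N m; "grip_width": finger opening in m.
Only numpy, scipy, OpenCV 4.12 (cv2) and the standard library are available. Lean on these libraries where they do the work, as an engineer would, in place of code of your own. Each camera call takes 0.05 s, during which the arm holds its last target. There are 200 camera calls.

## Working session

There is one attempt and no reset: what is moved stays moved. The work goes in short steps, Python scripts to look and compute and a tool call to move; the robot and the scene stay as the last step left them, time stands still between calls to the robot, and variables do not carry over. Pictures are saved under pics/ and viewed, about 8 in all and at most 12, crops included, and the job is handed in when it is done.

Besides the shell and the picture viewer there is one more tool, called by a JSON object that holds its "api" and its "payload". drive_tool: Moves the arm, as the interface text tells. Its arguments: {"type":"object","properties":{"deltas":{"type":"array","items":{"type":"object","properties":{"jaw":{"type":"number"},"translation":{"type":"array","items":{"type":"number"}},"angular":{"type":"array","items":{"type":"number"}}}}}},"required":["deltas"]}

```bash
mkdir -p pics; ls; python3 - <<'E'
from rig import *
import cv2,numpy as np
s=state();print(s)
for n in ("scene","top"):
    f=grab_frame(n);cv2.imwrite(f"pics/{n}0.png",f["image"]);np.savez(f"{n}0.npz",**f)
    print(n,f["camera_matrix"].tolist(),np.round(f["world_to_cam"],4).tolist())
E
```

```text
pics
{'clock': 0.0, 'joint_pos': array([-79.56592464,  17.86234346,   0.80181934,  86.69331259,
        -0.25111441,  75.58464871,  -1.55682207]), 'qd': array([-0.03304325,  0.01637612,  0.0917594 ,  0.04325273, -0.05034953,
       -0.02751017,  0.1029684 ]), 'tau': array([ 2.52743084e-04, -3.79921854e+01,  1.45920259e-01, -2.30589652e+01,
        1.21026902e-02,  1.37885057e-02, -2.04855286e-05]), 'position': array([0.12190903, 0.53560379, 0.24919323]), 'orientation': array([-1.79861600e+02,  6.64170487e-03,  1.67182831e+02]), 'force': array([-0.25144164, -0.90559959, -0.42560211]), 'moment': array([0.01117727, 0.00801982, 0.01781604]), 'grip_width': 0.0853414680918047}
scene [[383.349250765194, 0.0, 276.7637348971646], [0.0, 383.349250765194, 208.4544963968309], [0.0, 0.0, 1.0]] [[-0.8321, 0.5545, -0.0073, 0.4763], [-0.3576, -0.5265, 0.7713, 0.1716], [0.4239, 0.6444, 0.6364, -0.9174], [0.0, 0.0, 0.0, 1.0]]
top [[465.0143976244548, 0.0, 271.8311193439513], [0.0, 465.0143976244548, 208.38498807241152], [0.0, 0.0, 1.0]] [[-0.0064, -1.0, 0.0008, -0.0048], [0.9962, -0.0063, 0.0873, -0.5629], [-0.0873, 0.0014, 0.9962, -0.9652], [0.0, 0.0, 0.0, 1.0]]
```

View pics/scene0.png

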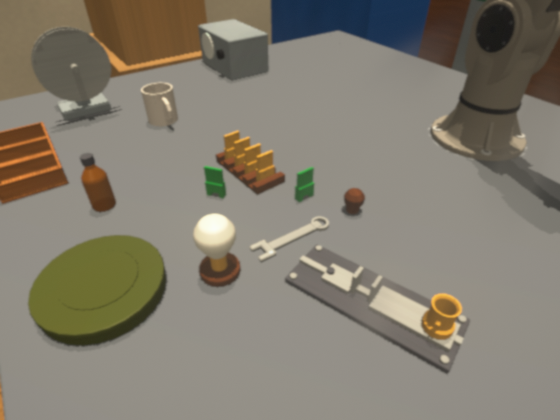

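View pics/top0.png

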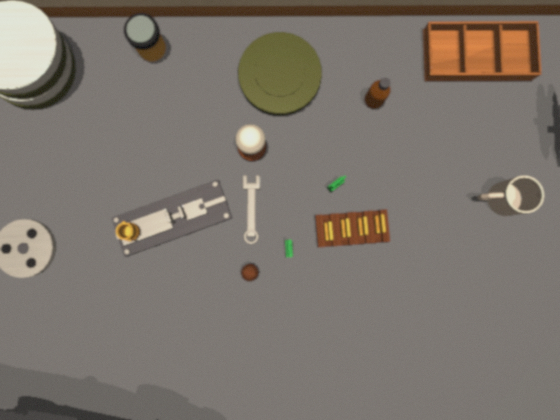

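```bash
cat > h.py <<'E'
import numpy as np,cv2
def ray(f,px):
    K=f["camera_matrix"];T=f["world_to_cam"];R=T[:3,:3];c=-R.T@T[:3,3]
    d=np.linalg.inv(K)@np.array([px[0],px[1],1.0]);return c,R.T@(d*[1,-1,-1])
def atz(f,px,z):
    c,d=ray(f,px);return c+d*(z-c[2])/d[2]
def proj(f,p):
    T=f["world_to_cam"];q=T[:3,:3]@np.asarray(p)+T[:3,3];q=q*[1,-1,-1];u=f["camera_matrix"]@q;return u[:2]/u[2]
def tri(obs):
    A=0;b=0
    for f,px in obs:
        c,d=ray(f,px);d=d/np.linalg.norm(d);M=np.eye(3)-np.outer(d,d);A=A+M;b=b+M@c
    p=np.linalg.solve(A,b);return p,[proj(f,p)-px for f,px in obs]
def crop(im,x,y,w,h,s): return cv2.resize(im[y:y+h,x:x+w],None,fx=s,fy=s,interpolation=cv2.INTER_CUBIC)
E
python3 - <<'E'
from h import *
f=dict(np.load("top0.npz"));g=dict(np.load("scene0.npz"))
a=crop(f["image"],105,175,133,85,6);b=crop(f["image"],270,170,133,15,6)
b=crop(f["image"],270,165,133,90,3);c=crop(g["image"],195,125,133,90,3)
cv2.imwrite("pics/c1.png",np.vstack([a[:, :798][: 320+10],np.hstack([b,c])]))
for n,p in dict(rackc=(352,228),bedL=(113,217),bedR=(230,214),b1=(217,181),b2=(127,256),sock=(127,230),bulb=(250,140),knob=(250,272)).items(): print(n,atz(f,p,0.01).round(3))
E
```

```text
rackc [ 0.521 -0.181  0.01 ]
bedL [0.548 0.334 0.01 ]
bedR [0.552 0.082 0.01 ]
b1 [0.625 0.11  0.01 ]
b2 [0.464 0.302 0.01 ]
sock [0.519 0.303 0.01 ]
bulb [0.715 0.038 0.01 ]
knob [0.428 0.039 0.01 ]
```

View pics/c1.png

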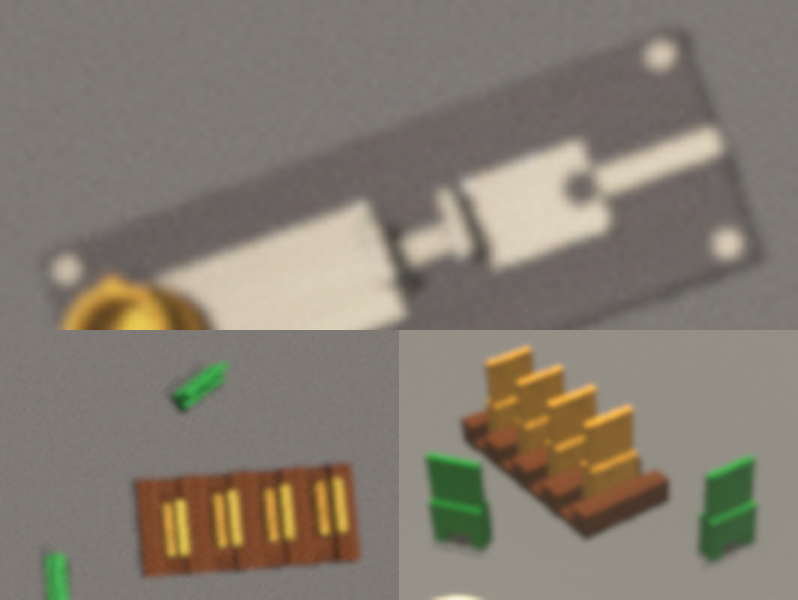

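```bash
cat >> h.py <<'E'
def mv(cur,tgt):
    "cur,tgt: x,y,z,yaw(deg) tool down -> translation, angular z, min rows"
    a=np.radians(cur[3]);d=np.subtract(tgt,cur)
    t=np.array([d[0]*np.cos(a)+d[1]*np.sin(a),d[0]*np.sin(a)-d[1]*np.cos(a),-d[2]])/0.25
    w=-((d[3]+180)%360-180)/180
    print("t",t.round(4).tolist(),"w",round(w,4),"rows",round(max(np.linalg.norm(d[:3])/.0417,abs(w)*180/7.16),1))
E
python3 - <<'E'
from h import *
f=dict(np.load("top0.npz"))
heel=atz(f,(105+455/6,175+225/6),.046);print(heel, atz(f,(105+395/6,175+250/6),.046))
for n,q in dict(l=(137,480),r=(350,463),bl=(143,575),br=(360,558)).items(): print(n,atz(f,(270+q[0]/3,165+(q[1]-330)/3),.018).round(4))
for q in ((182,528),(234,518),(288,513),(341,505)): print(atz(f,(270+q[0]/3,165+(q[1]-330)/3),.068).round(4))
mv((.122,.536,.25,167.18),(.336,.363,.25,138)); mv((.336,.363,.25,138),(.53,.20,.25,109))
E
```

```text
[0.55353567 0.18107319 0.046     ] [0.54497757 0.20176437 0.046     ]
l [ 0.5486 -0.1021  0.018 ]
r [ 0.5598 -0.2544  0.018 ]
bl [ 0.481  -0.1053  0.018 ]
br [ 0.4921 -0.2596  0.018 ]
[ 0.5123 -0.1272  0.068 ]
[ 0.5188 -0.1625  0.068 ]
[ 0.5219 -0.1991  0.068 ]
[ 0.5271 -0.235   0.068 ]
t [-0.9882, -0.4848, -0.0] w 0.1621 rows 6.6
t [-1.013, 0.0347, -0.0] w 0.1611 rows 6.1
```

{"api": "drive_tool", "payload": {"deltas": [{"translation": [-0.98, -0.48, 0], "angular": [0, 0, 0.162], "jaw": 1}, {"translation": [-0.98, -0.48, 0], "angular": [0, 0, 0.162], "jaw": 1}, {"translation": [-0.98, -0.48, 0], "angular": [0, 0, 0.162], "jaw": 1}, {"translation": [-0.98, -0.48, 0], "angular": [0, 0, 0.162], "jaw": 1}, {"translation": [-0.98, -0.48, 0], "angular": [0, 0, 0.162], "jaw": 1}, {"translation": [-0.98, -0.48, 0], "angular": [0, 0, 0.162], "jaw": 1}, {"translation": [-0.98, -0.48, 0], "angular": [0, 0, 0.162], "jaw": 1}, {"translation": [-0.98, -0.48, 0], "angular": [0, 0, 0.162], "jaw": 1}, {"translation": [-0.98, -0.48, 0], "angular": [0, 0, 0.162], "jaw": 1}]}}

```text
clock: 0.85
position: [0.3355, 0.3634, 0.25]
orientation: [-180.0, 0.0, 137.8]
force: [0.2, 1.8, 0.9]
grip_width: 0.0855
```

{"api": "drive_tool", "payload": {"deltas": [{"translation": [-0.99, 0.03, 0], "angular": [0, 0, 0.161], "jaw": 1}, {"translation": [-0.99, 0.03, 0], "angular": [0, 0, 0.161], "jaw": 1}, {"translation": [-0.99, 0.03, 0], "angular": [0, 0, 0.161], "jaw": 1}, {"translation": [-0.99, 0.03, 0], "angular": [0, 0, 0.161], "jaw": 1}, {"translation": [-0.99, 0.03, 0], "angular": [0, 0, 0.161], "jaw": 1}, {"translation": [-0.99, 0.03, 0], "angular": [0, 0, 0.161], "jaw": 1}, {"translation": [-0.99, 0.03, 0], "angular": [0, 0, 0.161], "jaw": 1}, {"translation": [-0.99, 0.03, 0], "angular": [0, 0, 0.161], "jaw": 1}, {"translation": [-0.99, 0.03, 0], "angular": [0, 0, 0.161], "jaw": 1}, {"translation": [-0.99, 0.03, 0], "angular": [0, 0, 0.161], "jaw": 1}]}}

```text
clock: 1.68
position: [0.5216, 0.2081, 0.2498]
orientation: [-179.9, -0.1, 109.3]
force: [-0.6, -0.1, -0.2]
grip_width: 0.0853
```

```bash
python3 - <<'E'
from rig import *
from h import *
s=state();print(s["position"],s["orientation"],s["clock"],s["joint_pos"])
f=grab_frame("wrist");np.savez("w1.npz",**f);cv2.imwrite("pics/w1.png",f["image"])
T=f["world_to_cam"];print(-T[:3,:3].T@T[:3,3],T[:3,:3].round(3).tolist(),f["camera_matrix"][0,0])
E
```

```text
[0.52156658 0.20809374 0.24979977] [-1.79922061e+02 -1.20277112e-01  1.09328230e+02] 1.6833 [-42.60567814  20.21568723  26.20102134  85.48732645  -9.14976143
  76.47877972   3.67793499]
[0.4952204  0.28389129 0.37271935] [[0.943, 0.332, -0.001], [-0.316, 0.897, -0.31], [-0.102, 0.293, 0.951]] 377.9673109722419
```

View pics/w1.png

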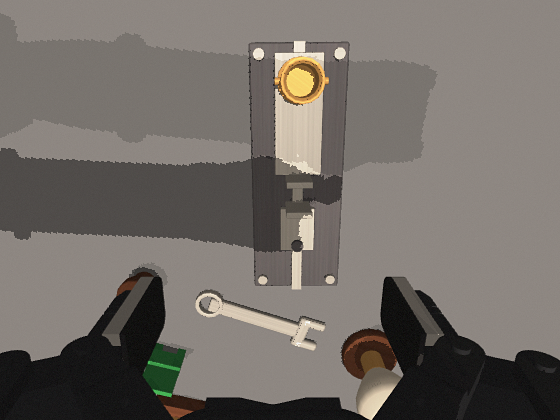

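```bash
python3 - <<'E'
from h import *
f=dict(np.load("w1.npz"));im=(255*(f["image"]/255.)**.5).astype(np.uint8)
a=crop(im,250,160,95,75,8)
for i in range(0,95,10): cv2.putText(a,str(250+i),(i*8,10),0,.35,(0,0,255));cv2.line(a,(i*8,0),(i*8,600),(0,0,255) if 0 else (90,90,160),1)
for i in range(0,75,10): cv2.putText(a,str(160+i),(0,i*8+10),0,.35,(0,0,255));cv2.line(a,(0,i*8),(760,i*8),(90,90,160),1)
cv2.imwrite("pics/c2.png",a)
E
```

```text
(no output)
```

View pics/c2.png

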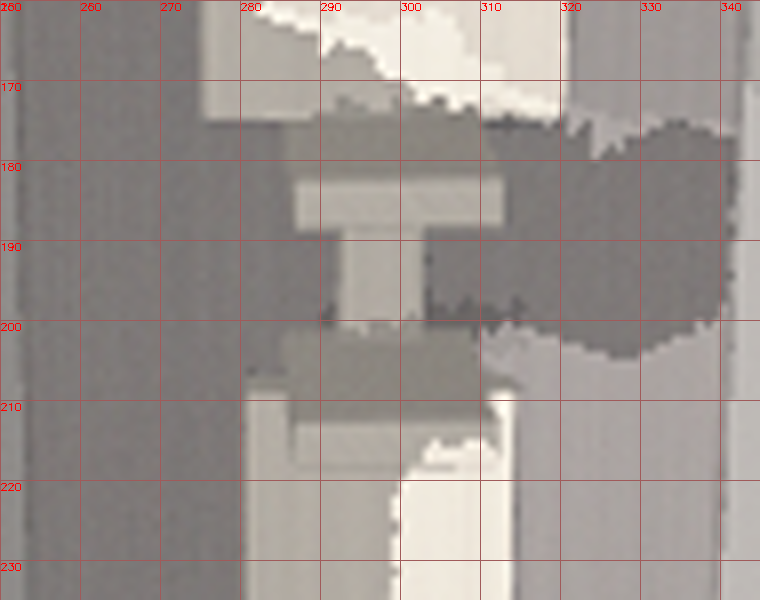

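```bash
python3 - <<'E'
from h import *
f=dict(np.load("w1.npz"));t=dict(np.load("top0.npz"))
H=atz(f,(299.3,212.5),.046);S=atz(f,(299.7,188.5),.046);Hb=atz(f,(298,200.7),.01)
print("heel",H,"base",Hb,"sad",S,"gap",np.linalg.norm((S-H)[:2]))
for n,c in dict(f=f).items():
  P=[atz(c,q,.01) for q in ((248,43),(349,43),(340,286),(253,286))];[print(p.round(4)) for p in P]
  d=(P[0]+P[1]-P[2]-P[3])/2;print("yaw",np.degrees(np.arctan2(-d[0],d[1])),np.linalg.norm(d),np.linalg.norm(P[0]-P[1]))
print("top-view check", proj(t,H),proj(t,S))
# rail
for q in ((292.8,195),(302.3,195),(299.5,43),(297,288)): print(atz(f,q,.016).round(4))
E
```

```text
heel [0.55569306 0.18500814 0.046     ] base [0.55669564 0.18542761 0.01      ] sad [0.54800255 0.20642894 0.046     ] gap 0.02275950019851549
[0.4635 0.3077 0.01  ]
[0.5478 0.3373 0.01  ]
[0.6337 0.1098 0.01  ]
[0.5448 0.0784 0.01  ]
yaw 20.102535453728024 0.2431936251312032 0.08940532141923214
top-view check [178.95297374 211.47826057] [168.60777591 215.2293172 ]
[0.5488 0.1909 0.016 ]
[0.5576 0.194  0.016 ]
[0.5063 0.3222 0.016 ]
[0.5891 0.0952 0.016 ]
```

```bash
python3 -c "
from h import *
mv((.5216,.2081,.2498,109.3),(.518,.03,.25,101.7)); mv((.518,.03,.25,101.7),(.515,-.135,.20,94.2))"
```

```text
t [-0.6676, -0.249, -0.0008] w 0.0422 rows 4.3
t [-0.6439, -0.1456, 0.2] w 0.0417 rows 4.1
```

{"api": "drive_tool", "payload": {"deltas": [{"translation": [-0.67, -0.25, 0], "angular": [0, 0, 0.042], "jaw": 1}, {"translation": [-0.67, -0.25, 0], "angular": [0, 0, 0.042], "jaw": 1}, {"translation": [-0.67, -0.25, 0], "angular": [0, 0, 0.042], "jaw": 1}, {"translation": [-0.67, -0.25, 0], "angular": [0, 0, 0.042], "jaw": 1}, {"translation": [-0.67, -0.25, 0], "angular": [0, 0, 0.042], "jaw": 1}, {"translation": [-0.67, -0.25, 0], "angular": [0, 0, 0.042], "jaw": 1}]}}

```text
clock: 2.23
position: [0.5182, 0.0218, 0.2511]
orientation: [180.0, 0.1, 101.1]
force: [-0.3, 0.1, -0.2]
grip_width: 0.0856
```

{"api": "drive_tool", "payload": {"deltas": [{"translation": [-0.64, -0.15, 0.2], "angular": [0, 0, 0.042], "jaw": 1}, {"translation": [-0.64, -0.15, 0.2], "angular": [0, 0, 0.042], "jaw": 1}, {"translation": [-0.64, -0.15, 0.2], "angular": [0, 0, 0.042], "jaw": 1}, {"translation": [-0.64, -0.15, 0.2], "angular": [0, 0, 0.042], "jaw": 1}, {"translation": [-0.64, -0.15, 0.2], "angular": [0, 0, 0.042], "jaw": 1}, {"translation": [-0.64, -0.15, 0.2], "angular": [0, 0, 0.042], "jaw": 1}, {"translation": [-0.64, -0.15, 0.2], "angular": [0, 0, 0.042], "jaw": 1}, {"translation": [-0.64, -0.15, 0.2], "angular": [0, 0, 0.042], "jaw": 1}]}}

```text
clock: 2.9
position: [0.5152, -0.1341, 0.2004]
orientation: [179.9, -0.1, 94.3]
force: [-0.0, 0.4, -0.2]
grip_width: 0.0855
```

```bash
python3 - <<'E'
from rig import *
from h import *
s=state();print(s["position"],s["orientation"],s["clock"])
f=grab_frame("wrist");np.savez("w2.npz",**f)
im=f["image"]
c=proj(f,(.5123,-.1272,.068));print(c)
x,y=int(c[0])-65,int(c[1])-45
a=crop(im,max(x,0),max(y,0),130,95,6);print(x,y)
for i in range(0,130,10): cv2.line(a,(i*6,0),(i*6,600),(90,90,160),1);cv2.putText(a,str(x+i),(i*6,10),0,.35,(255,255,255))
for i in range(0,95,10): cv2.line(a,(0,i*6),(800,i*6),(90,90,160),1);cv2.putText(a,str(y+i),(0,i*6+10),0,.35,(255,255,255))
cv2.imwrite("pics/c3.png",a)
E
```

```text
[ 0.51520406 -0.13408141  0.20040593] [ 1.79949413e+02 -1.29974597e-01  9.42510048e+01] 2.9
[268.75213036 191.77002476]
203 146
```

View pics/c3.png

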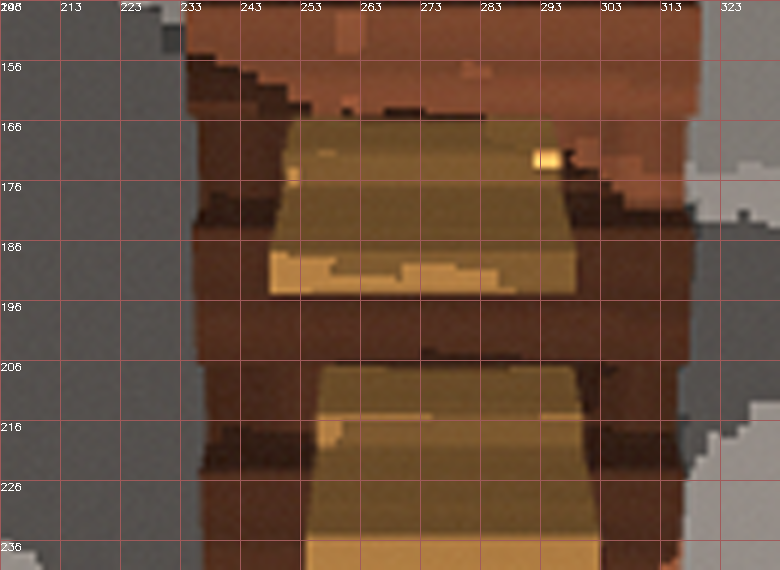

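```bash
python3 - <<'E'
from h import *
f=dict(np.load("w2.npz"));t=dict(np.load("top0.npz"))
print(tri([(f,(273.5,191.3)),(t,(330.7,231))]))
c=atz(f,(273.5,191.3),.068);print(c,atz(f,(248,191.3),.068)-atz(f,(299,191.3),.068))
for q in ((248,187.7),(299,187.7),(248,194.7),(299,194.7)):print(atz(f,q,.068).round(4))
mv((.5152,-.1341,.2004,94.25),(c[0],c[1],.062,94.2))
E
```

```text
(array([ 0.51412269, -0.12818841,  0.06189623]), [array([-2.2476731 , -0.36813501]), array([ 0.05516065, -0.80092758])])
[ 0.51559859 -0.12660866  0.068     ] [-0.03569845 -0.00267765  0.        ]
[ 0.4976 -0.1253  0.068 ]
[ 0.5332 -0.1227  0.068 ]
[ 0.4979 -0.1304  0.068 ]
[ 0.5337 -0.1277  0.068 ]
t [0.0298, 0.0038, 0.5536] w 0.0003 rows 3.3
```

{"api": "drive_tool", "payload": {"deltas": [{"translation": [0.03, 0.004, 0.2], "jaw": 1}, {"translation": [0.03, 0.004, 0.36], "jaw": 1}, {"translation": [0.03, 0.004, 0.5], "jaw": 1}, {"translation": [0.03, 0.004, 0.555], "jaw": 1}, {"translation": [0.03, 0.004, 0.555], "jaw": 1}, {"translation": [0.03, 0.004, 0.555], "jaw": -0.6}, {"translation": [0.03, 0.004, 0.555], "jaw": -0.6}, {"translation": [0.03, 0.004, 0.555], "jaw": -0.6}, {"translation": [0.03, 0.004, 0.555], "jaw": -0.6}, {"translation": [0.03, 0.004, 0.555], "jaw": -0.6}, {"translation": [0.03, 0.004, 0.555], "jaw": -0.6}, {"translation": [0.03, 0.004, 0.555], "jaw": -0.6}]}}

```text
schema error: expected keys jaw, translation, angular
```

{"api": "drive_tool", "payload": {"deltas": [{"translation": [0, 0, -0.04], "jaw": -0.6}, {"translation": [0, 0, -0.1], "jaw": -0.6}, {"translation": [0, 0, -0.2], "jaw": -0.6}, {"translation": [0, 0, -0.3], "jaw": -0.6}, {"translation": [0, 0, -0.4], "jaw": -0.6}, {"translation": [0, 0, -0.4], "jaw": -0.6}, {"translation": [0, 0, -0.4], "jaw": -0.6}]}}

```text
schema error: expected keys jaw, translation, angular
```

```bash
python3 - <<'E'
from rig import *
from h import *
s=state();print(s["position"],s["orientation"],s["clock"],s["grip_width"])
u=np.array([-.3404,.9403]);p=np.array([.556,.185])+.0112*u;print(p)
q=s["position"];c=(*q,s["orientation"][2])
mv(c,(.535,.03,.18,102));mv((.535,.03,.18,102),(*p,.14,109.9))
f=grab_frame("wrist");np.savez("w3.npz",**f);cv2.imwrite("pics/w3.png",f["image"])
E
```

```text
[ 0.51516864 -0.13434541  0.2005108 ] [ 1.79944444e+02 -1.03060971e-01  9.42519921e+01] 2.95 0.08551603250415495
[0.55218752 0.19553136]
t [0.6497, 0.1278, 0.082] w -0.043 rows 4.0
t [0.6334, 0.2049, 0.16] w -0.0439 rows 4.1
```

View pics/w3.png

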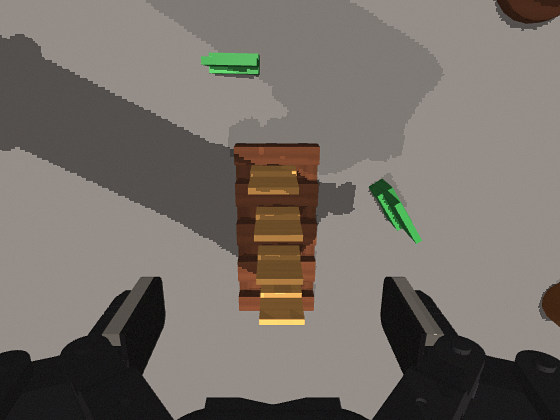

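The moves were refused because the angular key was missing. The picture shows the arm still above the rack: four brass spacers at (273,180), (278,225), (280,265) and (282,310). The green look-alikes at (232,64) and (397,210) don't fit. I'll take the brass one at (273,191).

{"api": "drive_tool", "payload": {"deltas": [{"translation": [0.03, 0.004, 0.2], "angular": [0, 0, 0], "jaw": 1}, {"translation": [0.03, 0.004, 0.36], "angular": [0, 0, 0], "jaw": 1}, {"translation": [0.03, 0.004, 0.5], "angular": [0, 0, 0], "jaw": 1}, {"translation": [0.03, 0.004, 0.555], "angular": [0, 0, 0], "jaw": 1}, {"translation": [0.03, 0.004, 0.555], "angular": [0, 0, 0], "jaw": 1}, {"translation": [0.03, 0.004, 0.555], "angular": [0, 0, 0], "jaw": -0.6}, {"translation": [0.03, 0.004, 0.555], "angular": [0, 0, 0], "jaw": -0.6}, {"translation": [0.03, 0.004, 0.555], "angular": [0, 0, 0], "jaw": -0.6}, {"translation": [0.03, 0.004, 0.555], "angular": [0, 0, 0], "jaw": -0.6}, {"translation": [0.03, 0.004, 0.555], "angular": [0, 0, 0], "jaw": -0.6}, {"translation": [0.03, 0.004, 0.555], "angular": [0, 0, 0], "jaw": -0.6}, {"translation": [0.03, 0.004, 0.555], "angular": [0, 0, 0], "jaw": -0.6}]}}

```text
clock: 4.0
position: [0.516, -0.1308, 0.0637]
orientation: [179.8, 0.0, 93.9]
force: [-1.5, 0.2, 7.0]
grip_width: 0.0343
```

```bash
python3 -c "
from rig import *
s=state();print(s['position'],s['orientation'],s['grip_width'],s['force'])"
```

```text
[ 0.51597944 -0.13083504  0.0636771 ] [1.79775171e+02 1.72497296e-02 9.39162178e+01] 0.0343408576439647 [-1.47618608  0.23471976  6.98540538]
```

{"api": "drive_tool", "payload": {"deltas": [{"translation": [0, 0, 0], "angular": [0, 0, 0], "jaw": -0.6}, {"translation": [0, 0, 0], "angular": [0, 0, 0], "jaw": -0.6}, {"translation": [0, 0, 0], "angular": [0, 0, 0], "jaw": -0.6}]}}

```text
clock: 4.25
position: [0.516, -0.1308, 0.0637]
orientation: [179.8, 0.0, 93.9]
force: [-1.2, 0.6, 6.3]
grip_width: 0.0341
```

```bash
python3 - <<'E'
from rig import *
from h import *
s=state();print(s["position"],s["orientation"],s["clock"],s["grip_width"],s["force"])
f=grab_frame("wrist");np.savez("w4.npz",**f);cv2.imwrite("pics/w4.png",f["image"])
E
```

```text
[ 0.51600632 -0.13083807  0.06370201] [1.79773249e+02 1.75515841e-02 9.39173797e+01] 4.25 0.03413149570880167 [-1.17857404  0.64828382  6.34664713]
```

View pics/w4.png

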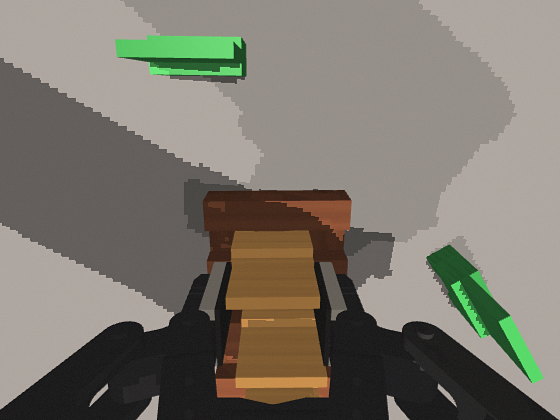

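```bash
python3 - <<'E'
from h import *
f=dict(np.load("w4.npz"))
for q in ((226,297),(320,297),(226,308),(320,308)): print(atz(f,q,.068).round(4))
print(proj(f,(.516,-.1308,.068)),proj(f,(.516,-.127,.068)))
E
```

```text
[ 0.499  -0.1249  0.068 ]
[ 0.5326 -0.1227  0.068 ]
[ 0.4991 -0.1295  0.068 ]
[ 0.5331 -0.1272  0.068 ]
[272.29555122 313.86498748] [273.02381137 304.82794083]
```

{"api": "drive_tool", "payload": {"deltas": [{"translation": [0, 0, -0.03], "angular": [0, 0, 0], "jaw": -0.6}, {"translation": [0, 0, -0.06], "angular": [0, 0, 0], "jaw": -0.6}, {"translation": [0, 0, -0.12], "angular": [0, 0, 0], "jaw": -0.6}, {"translation": [0, 0, -0.2], "angular": [0, 0, 0], "jaw": -0.6}, {"translation": [0, 0, -0.3], "angular": [0, 0, 0], "jaw": -0.6}, {"translation": [0, 0, -0.4], "angular": [0, 0, 0], "jaw": -0.6}, {"translation": [0, 0, -0.4], "angular": [0, 0, 0], "jaw": -0.6}, {"translation": [0, 0, -0.4], "angular": [0, 0, 0], "jaw": -0.6}, {"translation": [0, 0, -0.4], "angular": [0, 0, 0], "jaw": -0.6}, {"translation": [0, 0, -0.4], "angular": [0, 0, 0], "jaw": -0.6}]}}

```text
clock: 5.13
position: [0.5133, -0.13, 0.1603]
orientation: [-179.8, -0.1, 93.9]
force: [-0.1, 0.3, -1.8]
grip_width: 0.0338
```

```bash
python3 - <<'E'
from rig import *
from h import *
s=state();print(s["position"],s["orientation"],s["clock"],s["grip_width"],s["force"],s["moment"])
f=grab_frame("wrist");np.savez("w5.npz",**f);cv2.imwrite("pics/w5.png",f["image"])
c=(*s["position"],s["orientation"][2])
mv(c,(.535,.03,.18,102));mv((.535,.03,.18,102),(.5522,.1955,.14,109.9))
E
```

```text
[ 0.5133245  -0.12996732  0.16030178] [-1.79839697e+02 -5.17769176e-02  9.39258158e+01] 5.1333 0.03380023393830196 [-0.12542958  0.25039807 -1.83421175] [-0.05322106  0.05027074 -0.00479548]
t [0.6324, 0.1303, -0.0788] w -0.0449 rows 3.9
t [0.6332, 0.2049, 0.16] w -0.0439 rows 4.1
```

View pics/w5.png

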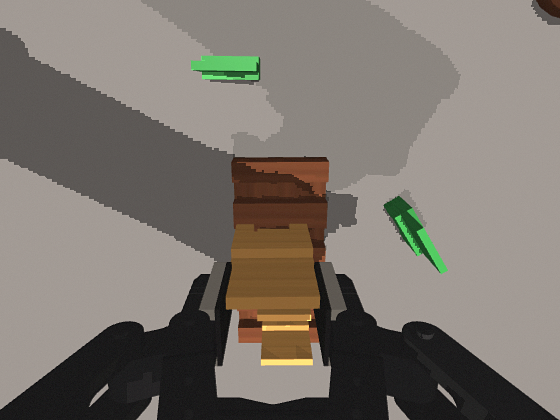

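{"api": "drive_tool", "payload": {"deltas": [{"translation": [0.1, 0.02, -0.08], "angular": [0, 0, -0.045], "jaw": -0.6}, {"translation": [0.22, 0.05, -0.08], "angular": [0, 0, -0.045], "jaw": -0.6}, {"translation": [0.36, 0.08, -0.08], "angular": [0, 0, -0.045], "jaw": -0.6}, {"translation": [0.5, 0.1, -0.08], "angular": [0, 0, -0.045], "jaw": -0.6}, {"translation": [0.6, 0.12, -0.08], "angular": [0, 0, -0.045], "jaw": -0.6}, {"translation": [0.63, 0.13, -0.08], "angular": [0, 0, -0.045], "jaw": -0.6}, {"translation": [0.63, 0.13, -0.08], "angular": [0, 0, -0.045], "jaw": -0.6}, {"translation": [0.63, 0.13, -0.08], "angular": [0, 0, -0.045], "jaw": -0.6}]}}

```text
clock: 5.85
position: [0.5356, 0.0279, 0.1807]
orientation: [-179.9, 0.1, 102.0]
force: [-0.3, -0.6, -1.2]
grip_width: 0.0342
```

```bash
python3 - <<'E'
from rig import *
from h import *
s=state();print(s["position"],s["orientation"],s["clock"],s["grip_width"])
mv((*s["position"],s["orientation"][2]),(.5537,.1913,.125,109.9))
E
```

```text
[0.5355532  0.02790099 0.18070374] [-1.79874642e+02  8.50666171e-02  1.02027963e+02] 5.85 0.03424846293332131
t [0.6241, 0.2072, 0.2228] w -0.0437 rows 4.2
```

{"api": "drive_tool", "payload": {"deltas": [{"translation": [0.12, 0.04, 0.04], "angular": [0, 0, -0.02], "jaw": -0.6}, {"translation": [0.26, 0.09, 0.08], "angular": [0, 0, -0.044], "jaw": -0.6}, {"translation": [0.4, 0.13, 0.12], "angular": [0, 0, -0.044], "jaw": -0.6}, {"translation": [0.52, 0.17, 0.16], "angular": [0, 0, -0.044], "jaw": -0.6}, {"translation": [0.6, 0.2, 0.2], "angular": [0, 0, -0.044], "jaw": -0.6}, {"translation": [0.624, 0.207, 0.22], "angular": [0, 0, -0.044], "jaw": -0.6}, {"translation": [0.624, 0.207, 0.22], "angular": [0, 0, -0.044], "jaw": -0.6}, {"translation": [0.624, 0.207, 0.22], "angular": [0, 0, -0.044], "jaw": -0.6}, {"translation": [0.624, 0.207, 0.22], "angular": [0, 0, -0.044], "jaw": -0.6}, {"translation": [0.624, 0.207, 0.22], "angular": [0, 0, -0.044], "jaw": -0.6}]}}

```text
clock: 6.68
position: [0.5552, 0.1888, 0.1275]
orientation: [179.9, 0.1, 109.7]
force: [0.3, 0.2, -1.5]
grip_width: 0.0339
```

```bash
python3 - <<'E'
from rig import *
from h import *
s=state();print(s["position"],s["orientation"],s["clock"],s["grip_width"])
f=grab_frame("wrist");np.savez("w6.npz",**f)
im=(255*(f["image"]/255.)**.6).astype(np.uint8)
x,y=200,180
a=crop(im,x,y,160,150,4)
for i in range(0,160,10): cv2.putText(a,str(x+i),(i*4,10),0,.3,(255,255,255));cv2.line(a,(i*4,0),(i*4,8),(0,0,255))
for i in range(0,150,10): cv2.putText(a,str(y+i),(0,i*4+4),0,.3,(255,255,255))
cv2.imwrite("pics/c6.png",a)
E
```

```text
[0.55524866 0.18883939 0.12750196] [1.79936723e+02 9.49406488e-02 1.09667421e+02] 6.6833 0.03390939127489195
```

View pics/c6.png

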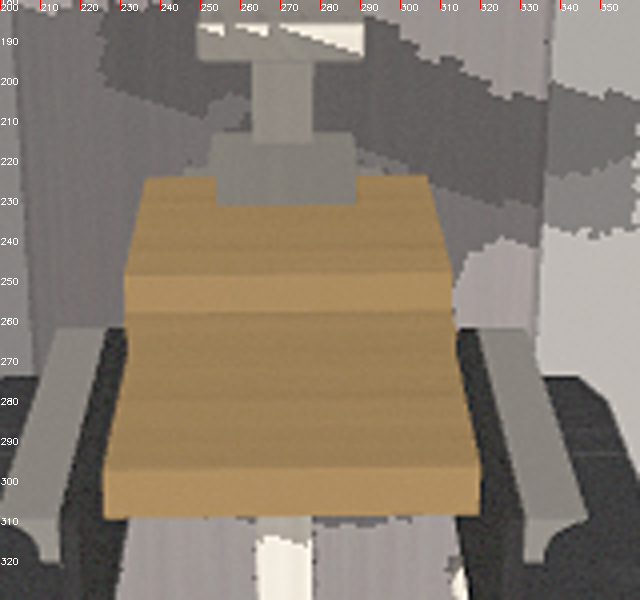

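```bash
python3 - <<'E'
from h import *
f=dict(np.load("w6.npz"))
P=np.array([.5552,.1888]);a=np.radians(19.7);bx=np.array([np.cos(a),np.sin(a)]);by=np.array([-np.sin(a),np.cos(a)])
def r(n,q,z):
    d=atz(f,q,z)[:2]-P;print(n,"bx %.1f by %.1f mm"%(1e3*d@bx,1e3*d@by))
r("front bottom L",(236.5,224),.0698);r("front bottom R",(307,224),.0698)
r("body top front L",(231.3,248),.0998);r("bodytop front R",(312.8,248.5),.0998)
r("bodytop tab line",(271.5,257.8),.0998)
r("tab front",(272.8,297),.1318);r("tab back",(272.8,309),.1318)
r("saddle topedge L",(249,195),.046);r("saddle topedge R",(291,195),.046)
r("heel base L",(252.5,213),.01);r("heel base R",(289,213),.01)
r("rail L",(263,205),.016);r("rail R",(278.3,205),.016);r("rail far",(270.5,316),.016)
E
```

```text
front bottom L bx -18.0 by 11.2 mm
front bottom R bx 18.0 by 11.2 mm
body top front L bx -17.6 by 11.6 mm
bodytop front R bx 17.9 by 11.3 mm
bodytop tab line bx -0.1 by 6.9 mm
tab front bx 0.4 by 7.1 mm
tab back bx 0.4 by 2.1 mm
saddle topedge L bx -12.9 by 19.5 mm
saddle topedge R bx 10.8 by 19.5 mm
heel base L bx -13.0 by -3.9 mm
heel base R bx 11.6 by -3.9 mm
rail L bx -5.7 by 3.7 mm
rail R bx 4.2 by 3.7 mm
rail far bx -1.0 by -80.7 mm
```

{"api": "drive_tool", "payload": {"deltas": [{"translation": [0.0136, -0.0044, 0.02], "angular": [0, 0, 0], "jaw": -0.6}, {"translation": [0.0136, -0.0044, 0.04], "angular": [0, 0, 0], "jaw": -0.6}, {"translation": [0.0136, -0.0044, 0.05], "angular": [0, 0, 0], "jaw": -0.6}, {"translation": [0.0136, -0.0044, 0.06], "angular": [0, 0, 0], "jaw": -0.6}, {"translation": [0.0136, -0.0044, 0.06], "angular": [0, 0, 0], "jaw": -0.6}, {"translation": [0.0136, -0.0044, 0.06], "angular": [0, 0, 0], "jaw": -0.6}, {"translation": [0.0136, -0.0044, 0.06], "angular": [0, 0, 0], "jaw": -0.6}, {"translation": [0.0136, -0.0044, 0.06], "angular": [0, 0, 0], "jaw": -0.6}]}}

```text
clock: 7.4
position: [0.5523, 0.1951, 0.1118]
orientation: [180.0, 0.0, 109.9]
force: [0.6, -0.5, -1.1]
grip_width: 0.0341
```

```bash
python3 - <<'E'
from rig import *
from h import *
s=state();print(s["position"],s["orientation"],s["force"],s["clock"])
d=s["position"][:2]-np.array([.55525,.18884]);a=np.radians(19.7);print(d@[np.cos(a),np.sin(a)],d@[-np.sin(a),np.cos(a)])
E
```

```text
[0.55227189 0.19511829 0.11175874] [1.79970462e+02 5.08611375e-03 1.09944642e+02] [ 0.56546449 -0.52711562 -1.08054432] 7.4
-0.0006874206961781293 0.006914735705983369
```

{"api": "drive_tool", "payload": {"deltas": [{"translation": [-0.014, 0, 0], "angular": [0, 0, 0], "jaw": -0.6}, {"translation": [-0.014, 0, 0], "angular": [0, 0, 0], "jaw": -0.6}, {"translation": [-0.014, 0, 0], "angular": [0, 0, 0], "jaw": -0.6}, {"translation": [-0.014, 0, 0], "angular": [0, 0, 0], "jaw": -0.6}, {"translation": [-0.014, 0, 0], "angular": [0, 0, 0], "jaw": -0.6}, {"translation": [-0.014, 0, 0], "angular": [0, 0, 0], "jaw": -0.6}]}}

```text
clock: 7.9
position: [0.5532, 0.1919, 0.1116]
orientation: [180.0, -0.0, 110.0]
force: [-0.3, 0.3, -1.5]
grip_width: 0.0342
```

```bash
cat > st.py <<'E'
from rig import *
from h import *
s=state();print(s["position"],s["orientation"],s["force"],s["clock"],s["grip_width"])
d=s["position"][:2]-np.array([.55525,.18884]);a=np.radians(19.7);print("bx by mm",1e3*(d@[np.cos(a),np.sin(a)]),1e3*(d@[-np.sin(a),np.cos(a)]))
E
python3 st.py
```

```text
[0.55321773 0.1919059  0.11156246] [ 1.79996863e+02 -6.34913330e-03  1.09951281e+02] [-0.31048968  0.33493831 -1.49296852] 7.9 0.03424809102399288
bx by mm -0.8798174896252108 3.5715223034191053
```

{"api": "drive_tool", "payload": {"deltas": [{"translation": [0, 0, 0.03], "angular": [0, 0, 0], "jaw": -0.6}, {"translation": [0, 0, 0.06], "angular": [0, 0, 0], "jaw": -0.6}, {"translation": [0, 0, 0.09], "angular": [0, 0, 0], "jaw": -0.6}, {"translation": [0, 0, 0.12], "angular": [0, 0, 0], "jaw": -0.6}, {"translation": [0, 0, 0.14], "angular": [0, 0, 0], "jaw": -0.6}, {"translation": [0, 0, 0.155], "angular": [0, 0, 0], "jaw": -0.6}, {"translation": [0, 0, 0.16], "angular": [0, 0, 0], "jaw": -0.6}, {"translation": [0, 0, 0.16], "angular": [0, 0, 0], "jaw": -0.6}, {"translation": [0, 0, 0.16], "angular": [0, 0, 0], "jaw": -0.6}]}}

```text
clock: 8.65
position: [0.5535, 0.1918, 0.0717]
orientation: [180.0, 0.0, 109.9]
force: [-0.7, 0.3, -0.8]
grip_width: 0.0344
```

```bash
python3 st.py
```

```text
[0.55348919 0.19180033 0.07174602] [1.79971320e+02 4.83369114e-03 1.09940218e+02] [-0.66536114  0.26804061 -0.78617509] 8.65 0.03435162417437744
bx by mm -0.659840154150035 3.3806274055666385
```

{"api": "drive_tool", "payload": {"deltas": [{"translation": [0, 0, 0.006], "angular": [0, 0, 0], "jaw": -0.6}, {"translation": [0, 0, 0.012], "angular": [0, 0, 0], "jaw": -0.6}, {"translation": [0, 0, 0.016], "angular": [0, 0, 0], "jaw": -0.6}, {"translation": [0, 0, 0.016], "angular": [0, 0, 0], "jaw": -0.6}, {"translation": [0, 0, 0.016], "angular": [0, 0, 0], "jaw": -0.6}]}}

```text
clock: 9.07
position: [0.5534, 0.1918, 0.0679]
orientation: [180.0, -0.0, 109.9]
force: [-1.3, 0.1, 1.0]
grip_width: 0.034
```

```bash
python3 st.py
```

```text
[0.55340852 0.19184032 0.0678748 ] [ 1.79971301e+02 -5.32441068e-03  1.09942591e+02] [-1.34880879  0.05572921  0.95372171] 9.0667 0.03400234434611644
bx by mm -0.7223069571980862 3.445469455448019
```

{"api": "drive_tool", "payload": {"deltas": [{"translation": [0, 0, 0], "angular": [0, 0, 0], "jaw": 0.0}, {"translation": [0, 0, 0], "angular": [0, 0, 0], "jaw": 0.3}, {"translation": [0, 0, 0], "angular": [0, 0, 0], "jaw": 0.6}, {"translation": [0, 0, 0], "angular": [0, 0, 0], "jaw": 1}, {"translation": [0, 0, 0], "angular": [0, 0, 0], "jaw": 1}, {"translation": [0, 0, -0.06], "angular": [0, 0, 0], "jaw": 1}, {"translation": [0, 0, -0.14], "angular": [0, 0, 0], "jaw": 1}, {"translation": [0, 0, -0.26], "angular": [0, 0, 0], "jaw": 1}, {"translation": [0, 0, -0.4], "angular": [0, 0, 0], "jaw": 1}, {"translation": [0, 0, -0.48], "angular": [0, 0, 0], "jaw": 1}, {"translation": [0, 0, -0.48], "angular": [0, 0, 0], "jaw": 1}, {"translation": [0, 0, -0.48], "angular": [0, 0, 0], "jaw": 1}]}}

```text
clock: 10.07
position: [0.5542, 0.192, 0.1891]
orientation: [179.8, -0.0, 109.9]
force: [-0.6, -0.3, -0.8]
grip_width: 0.0854
```

```bash
python3 st.py; python3 - <<'E'
from rig import *
from h import *
f=grab_frame("wrist");np.savez("w7.npz",**f)
im=(255*(f["image"]/255.)**.6).astype(np.uint8)
x,y=200,150
a=crop(im,x,y,160,150,4)
for i in range(0,160,10): cv2.putText(a,str(x+i),(i*4,10),0,.3,(255,255,255));cv2.line(a,(i*4,0),(i*4,8),(0,0,255))
for i in range(0,150,10): cv2.putText(a,str(y+i),(0,i*4+4),0,.3,(255,255,255))
cv2.imwrite("pics/c7.png",a)
E
```

```text
[0.55420138 0.19196133 0.18910216] [ 1.79797018e+02 -1.49346233e-02  1.09940938e+02] [-0.5823039  -0.26654032 -0.81084143] 10.0667 0.08537730587075164
bx by mm 0.06494185596490659 3.2921292741206654
```

View pics/c7.png

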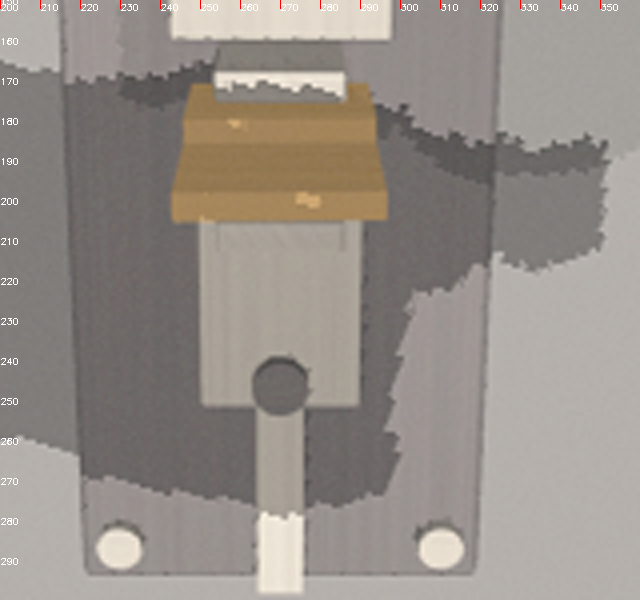

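```bash
python3 - <<'E'
from h import *
f=dict(np.load("w7.npz"))
P=np.array([.55525,.18884]);a=np.radians(19.8);bx=np.array([np.cos(a),np.sin(a)]);by=np.array([-np.sin(a),np.cos(a)])
def r(n,q,z):
    d=atz(f,q,z)[:2]-P;print(n,"bx %.1f by %.1f mm"%(1e3*d@bx,1e3*d@by))
r("tab L",(243,201.5),.072);r("tab R",(297,201.5),.072);r("bodytop front",(270,180),.04)
r("sad outer top",(270,168),.046);r("sad inner L",(253.7,175),.046);r("sad inner R",(286.5,175),.046)
r("heel back top",(270.5,212.3),.046);r("rail",(270.3,265),.016)
# squeeze centre: by = (heel face -3.9)+7 -> 3.1, bx -0.8
p=P+.0031*by-.0008*bx;print(p)
c=(.5542,.19196,.1891,109.94);mv(c,(*p,.12,19.8));mv(c,(*p,.12,199.8));
mv((*p,.12,19.8),(*p,.045,19.8))
E
```

```text
tab L bx -18.9 by 7.7 mm
tab R bx 17.0 by 7.8 mm
bodytop front bx -1.0 by 14.4 mm
sad outer top bx -1.0 by 24.7 mm
sad inner L bx -12.8 by 19.6 mm
sad inner R bx 10.9 by 19.6 mm
heel back top bx -0.6 by -8.9 mm
rail bx -0.7 by -67.8 mm
[0.55344721 0.19148574]
t [-0.0008, -0.0035, 0.2764] w 0.5008 rows 12.6
t [-0.0008, -0.0035, 0.2764] w -0.4992 rows 12.6
t [0.0, 0.0, 0.3] w -0.0 rows 1.8
```

{"api": "drive_tool", "payload": {"deltas": [{"translation": [0, 0, 0.1], "angular": [0, 0, 0.04], "jaw": 1}, {"translation": [0, 0, 0.1], "angular": [0, 0, 0.08], "jaw": 1}, {"translation": [0, 0, 0.1], "angular": [0, 0, 0.12], "jaw": 1}, {"translation": [0, 0, 0.1], "angular": [0, 0, 0.16], "jaw": 1}, {"translation": [0, 0, 0.1], "angular": [0, 0, 0.2], "jaw": 1}, {"translation": [0, 0, 0.1], "angular": [0, 0, 0.24], "jaw": 1}, {"translation": [0, 0, 0.1], "angular": [0, 0, 0.28], "jaw": 1}, {"translation": [0, 0, 0.1], "angular": [0, 0, 0.32], "jaw": 1}, {"translation": [0, 0, 0.1], "angular": [0, 0, 0.36], "jaw": 1}, {"translation": [0, 0, 0.1], "angular": [0, 0, 0.4], "jaw": 1}, {"translation": [0, 0, 0.1], "angular": [0, 0, 0.44], "jaw": 1}, {"translation": [0, 0, 0.1], "angular": [0, 0, 0.47], "jaw": 1}]}}

```text
clock: 11.12
position: [0.5518, 0.1915, 0.1603]
orientation: [-180.0, 0.2, 25.0]
force: [0.1, -0.0, -0.2]
grip_width: 0.0852
```

{"api": "drive_tool", "payload": {"deltas": [{"translation": [0, 0, 0.02], "angular": [0, 0, 0.03], "jaw": 1}, {"translation": [0, 0, 0.02], "angular": [0, 0, 0.03], "jaw": 1}, {"translation": [0, 0, 0.02], "angular": [0, 0, 0.03], "jaw": 1}, {"translation": [0, 0, 0.02], "angular": [0, 0, 0.03], "jaw": 1}]}}

```text
clock: 11.45
position: [0.5526, 0.1917, 0.1566]
orientation: [180.0, 0.1, 20.1]
force: [-0.6, -0.1, -0.3]
grip_width: 0.0851
```

```bash
python3 st.py;python3 - <<'E'
from rig import *
from h import *
s=state()
mv((*s["position"],s["orientation"][2]),(.5534,.1917,.110,19.8))
print(s["joint_pos"])
E
```

```text
[0.55259329 0.19166641 0.15656564] [1.79991208e+02 1.12934382e-01 2.00508989e+01] [-0.62357409 -0.075191   -0.33680196] 11.45 0.0851279425408958
bx by mm -1.5484448965697295 3.556544402924012
t [0.0031, 0.001, 0.1863] w 0.0014 rows 1.1
[-52.58158244  31.69921629  47.15275364  90.18339576 -24.34132531
  68.99991971 -70.74658614]
```

{"api": "drive_tool", "payload": {"deltas": [{"translation": [0.003, 0, 0.06], "angular": [0, 0, 0.0014], "jaw": 1}, {"translation": [0.003, 0, 0.14], "angular": [0, 0, 0.0014], "jaw": 1}, {"translation": [0.003, 0, 0.22], "angular": [0, 0, 0.0014], "jaw": 1}, {"translation": [0.003, 0, 0.3], "angular": [0, 0, 0.0014], "jaw": 1}, {"translation": [0.003, 0, 0.36], "angular": [0, 0, 0.0014], "jaw": 1}, {"translation": [0.003, 0, 0.41], "angular": [0, 0, 0.0014], "jaw": 1}, {"translation": [0.003, 0, 0.44], "angular": [0, 0, 0.0014], "jaw": 1}, {"translation": [0.003, 0, 0.445], "angular": [0, 0, 0.0014], "jaw": 1}, {"translation": [0.003, 0, 0.445], "angular": [0, 0, 0.0014], "jaw": 1}, {"translation": [0.003, 0, 0.445], "angular": [0, 0, 0.0014], "jaw": 1}]}}

```text
clock: 12.28
position: [0.5548, 0.1921, 0.0472]
orientation: [180.0, -0.1, 19.7]
force: [0.5, 0.0, -0.0]
grip_width: 0.0858
```

```bash
python3 st.py
```

```text
[0.55479373 0.19209392 0.0472152 ] [ 1.79993210e+02 -1.04712748e-01  1.96982323e+01] [ 0.54413145  0.006323   -0.04191211] 12.2833 0.08577848117929301
bx by mm 0.6673158503187511 3.2172741688772506
```

{"api": "drive_tool", "payload": {"deltas": [{"translation": [0, 0, 0], "angular": [0, 0, 0], "jaw": 0.6}, {"translation": [0, 0, 0], "angular": [0, 0, 0], "jaw": 0.3}, {"translation": [0, 0, 0], "angular": [0, 0, 0], "jaw": 0.1}, {"translation": [0, 0, 0], "angular": [0, 0, 0], "jaw": 0.0}, {"translation": [0, 0, 0], "angular": [0, 0, 0], "jaw": -0.1}, {"translation": [0, 0, 0], "angular": [0, 0, 0], "jaw": -0.17}, {"translation": [0, 0, 0], "angular": [0, 0, 0], "jaw": -0.23}, {"translation": [0, 0, 0], "angular": [0, 0, 0], "jaw": -0.28}, {"translation": [0, 0, 0], "angular": [0, 0, 0], "jaw": -0.33}, {"translation": [0, 0, 0], "angular": [0, 0, 0], "jaw": -0.37}, {"translation": [0, 0, 0], "angular": [0, 0, 0], "jaw": -0.4}, {"translation": [0, 0, 0], "angular": [0, 0, 0], "jaw": -0.4}]}}

```text
clock: 13.28
position: [0.5544, 0.1916, 0.0467]
orientation: [180.0, -0.0, 19.7]
force: [-0.8, 2.3, 4.9]
grip_width: 0.0259
```

```bash
python3 st.py
```

```text
[0.55440397 0.19164651 0.04667226] [ 1.79967888e+02 -4.30327210e-02  1.96767483e+01] [-0.80372246  2.31321648  4.94090603] 13.2833 0.02594689203839381
bx by mm 0.14955033265307818 2.927443137302984
```

{"api": "drive_tool", "payload": {"deltas": [{"translation": [0, 0, 0], "angular": [0, 0, 0], "jaw": -0.6}, {"translation": [0, 0, 0], "angular": [0, 0, 0], "jaw": -1}, {"translation": [0, 0, 0], "angular": [0, 0, 0], "jaw": -1}, {"translation": [0, 0, 0], "angular": [0, 0, 0], "jaw": -1}, {"translation": [0, 0, 0], "angular": [0, 0, 0], "jaw": -1}, {"translation": [0, 0, 0], "angular": [0, 0, 0], "jaw": -1}, {"translation": [0, 0, 0], "angular": [0, 0, 0], "jaw": -1}, {"translation": [0, 0, 0], "angular": [0, 0, 0], "jaw": -1}]}}

```text
clock: 13.95
position: [0.5544, 0.1916, 0.0469]
orientation: [180.0, -0.0, 19.7]
force: [-1.1, 2.0, 6.4]
grip_width: 0.0242
```

```bash
python3 st.py; python3 - <<'E'
from rig import *
from h import *
s=state();print(s["qd"].round(2))
w=grab_frame("wrist")["image"];t=grab_frame("scene")["image"];tt=grab_frame("top")["image"]
a=crop(w,160,130,240,220,2.5)
b=crop(t,270,230,200,130,1.5);c=crop(tt,110,160,290,120,1)
r=np.zeros((550,300,3),np.uint8);r[:195]=b[:195,:300];r[220:340,:290]=c
g=crop(t,210,120,110,80,2.7);r[345:345+205]=0;h=g[:205,:297];r[345:345+h.shape[0],:h.shape[1]]=h
cv2.imwrite("pics/c8.png",np.hstack([a[:550,:500],r]))
E
```

```text
[0.55442689 0.1916173  0.04689544] [ 1.79973880e+02 -4.60066848e-02  1.96750263e+01] [-1.13239433  1.95611551  6.38807166] 13.95 0.0242445304994583
bx by mm 0.16128117775249348 2.892211249448469
[-0.   -0.03  0.02  0.07 -0.02 -0.07  0.01]
```

View pics/c8.png

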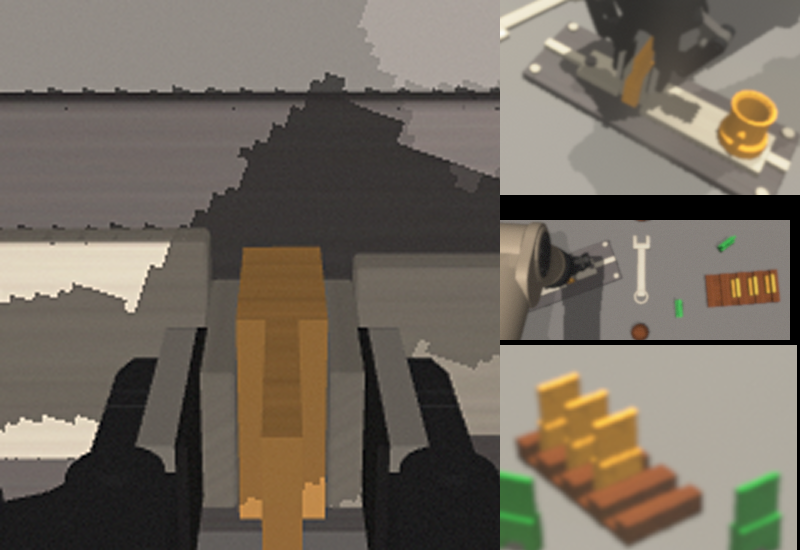

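Seen in the picture: the spacer, columns 237–327, is clamped with no gap between both plates, and the fingers are on their outer faces. Three brass spacers remain in the rack, and the wrench and knob are unmoved. The grip reads 24.2 mm for a true 26 mm. It read 34.2 mm for the 36 mm tab, the same 1.8 mm bias, so the stack is closed.

```bash
python3 -c "
from rig import *
print(job_done())"
```

```text
the job is handed in; nothing more can be done
None
```

I handed the job in with one spacer clamped between heel and saddle, and the gripper was still squeezing at that moment. `job_done()` reported no verdict.

- **How many spacers:** the wrist camera put the open gap at about 22.8–23.4 mm. One 14 mm spacer closes it after about 9 mm of saddle travel, well short of the 19 mm stop. Two spacers would not have fitted.
- **What I did:** I took the brass spacer nearest the bed and stood it notch down over the rail. Then I squeezed heel and saddle together at the full preset grip.
- **Last checks:**
  - The last picture shows the spacer with no gap to either plate.
  - Three brass spacers are still in the rack, and the wrench, knob and green look-alikes have not moved. The bulb was not in the last crops, but the arm never came near it.
  - The arm was at rest at 13.95 s, with about 7 N on the wrist.
- **What disagreed:**
  - The finger opening read 24.2 mm where 26 mm was expected. It read 34.2 mm on the 36 mm tab, so I took this as a constant 1.8 mm bias, not a thin stack.
  - The arm settled up to about 4 mm off its commanded positions. I corrected this from camera and state readings before lowering the spacer.
  - One move was refused because it was missing the `angular` key. I sent it again complete, and nothing had moved.

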